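# Lock the turntable of the brain model with the stem

## Task

The brain model with the stem is about to be carried to the drying room on its painting turntable. Slide the yellow transport-lock grip of that turntable towards the red mark, fully home against its end stop, and let go of it. Leave the lock of the other turntable, which carries a half brain (a plain dome) without a stem, as it is.

Things in the scene. Friction and masses are not known exactly. Their poses are not given: they have to be found in the camera images.
- stem_lock (a joint): slide position of the lock to be moved (m): 0 = at the end stop by the green mark (free), 0.070 = at the end stop by the red mark (locked). It starts somewhere from 0 to 0.035. Plain friction of about 2 N, no spring and no detent: it stays where it is left.
- stem_lock_grip (a point): point in the upright yellow grip (22 mm along its slide, 18 across, 55 tall) on the front deck of the turntable with the stemmed brain: on its centre line, 20 mm below its top, 41 mm above the flat track. y points along the slide to the red mark (locked), z up, x towards the brain. Nothing stands within 40 mm of the slide; the brain's top is about 115 mm above the table. The turntable is fixed.
- half_lock (a joint): slide position (m, same meaning) of the same lock on the other turntable, which carries a domed half brain without stem; to be left alone.
- half_lock_grip (a point): the same point in the yellow grip of that other lock; same sizes and axes.

How it is judged:
At the end, for the whole second after the job is handed in: The lock of the turntable with the stemmed brain is at its red end stop (within 10 mm) and at rest; the other lock is within 10 mm of where it was (value of joint stem_lock above 0.06 m and velocity of joint stem_lock below 0.01 m/s and distance of half_lock_grip from where it was at the start of the episode below 0.01 m); the robot touches nothing.
It fails at once if the lock of the other turntable is moved by more than 10 mm (distance of half_lock_grip from where it was at the start of the episode above 0.01 m).
It also fails if it takes over 26 s, if anything falls off the work surface, if the arm or the gripper's body presses on something with over 40 N, if the wrist force passes 120 N, or if a joint passes its speed limit or range.

## Robot

A 6-joint arm with a two-finger parallel gripper is mounted at the origin on a cart in front of the work surface, level with it; the furniture and walls round the work are solid. World frame = base frame: x ahead of the robot, y to its left, z up, the work surface at z = 0. Lengths are in m, angles in rad, forces in N, time in s.
With the tool pointing down it reaches from about 0.4 to 0.925 m from the base axis. Payload 12.5 kg.
Tool frame: the origin (TCP) lies between the finger pads; the fingertips stand 8 mm ahead of it and the grasp point (between the pads) lies 11 mm behind it; z points along the fingers, y is the line along which they close (so a half turn about z gives the same grasp; the last joint's range is limited). The gripper opens to 95 mm and grips with 3 to 60 N. Pads are 20 mm wide; open, the fingers measure 119 mm over their backs; the gripper's body (75 mm by 180 mm) begins 59 mm behind the grasp point.
Start: joints at [1.078, 0.491, 1.559, -0, 1.092, -0.106], TCP at [0.236, 0.579, 0.223] pointing down, gripper open.
Joint ranges: [-3.1, 3.1], [-0.84, 2.19], [0.05, 2.79], [-1.13, 4.28], [0.06, 2.93], [-2.69, 2.69]. Speed limits (rad/s): [2.22, 2.22, 2.79, 3.14, 3.14, 3.14].

## Interface

Orientations are given as a 3x3 rotation matrix whose columns are the frame's x, y, z axes.
In Python, from workcell import arm gives the robot as it stands.
- The arm moves only by the tool jog_arm, never from a script. Its argument "plan" is a list of rows, each an object with "dr": the turn, a rotation vector about the tool's x, y, z in rad, a list of three; "linear": the shift along the tool's x, y, z in m, a list of three; "grip": the finger opening in m, from 0 to 0.0951. A call has 1 to 12 rows; each row is the pose to reach, as a shift and turn from the pose commanded when the call began, along the tool's axes at that moment; what a row does not reach only later rows make up. A row lasts 1/10 s, in which the tool goes at most 50 mm and 8.59 degrees, less where a joint would pass 70% of its speed; a pose out of reach is approached as far as the arm can. A call with a gripper value outside its range is refused whole. The fingers move at their own pace and stop on an object; "squeeze" is the grip in N (left out, the last holds). Time passes only in rows, so rows that repeat a pose let the fingers close. It gives the time, the measured TCP pose, the force, the opening and the grip force at its end, in the units of the state.
- arm.get_obs(): the state, without advancing time (a new reading comes with each control period).
- arm.camera(name): name is "scene" or "side" or "wrist"; returns the picture (384x512x3 uint8, red, green, blue); there is no depth.
- arm.calibration(name): a dict with "K" (3x3 intrinsics, pixels), "k1" (the pictures are not rectified: a ray, as slopes to the right and down, at radius r is drawn at 1 + k1 r^2 times it, then the intrinsics apply), "camera_from_world" (4x4, takes a point from world to camera coordinates). Camera axes: x right, y up, looking along -z (the intrinsics and any distortion apply to the point x, -y, -z); pixel columns grow to the right and rows downward; lengths in m; the calibration is good to about 2 mm. A picture is of the moment at which its call begins: read the wrist's pose just before it. calibration takes no time and is no camera call; for the wrist camera it gives the pose at the moment of the call.
- arm.job_done(): hands the job in; it is judged then, once.
The state is a dict: "time": time; "joint_pos": joint angles; "joint_vel": joint speeds; "joint_efforts": joint torques, N m; "eef_pos": TCP position; "ee_rot": TCP orientation; "force": force on the tool from outside, world axes, zero at the start; "wrist_torque": the same for the moment, N m; "grip_width": opening from 0.0 (shut) to 1.0 (fully open); "gripper_force": force on a finger pad.
Only numpy, scipy, OpenCV 4.12 (cv2) and the standard library are available. Lean on these libraries where they do the work, as an engineer would, in place of code of your own. Each camera call takes 0.05 s, during which the arm holds its last target. There are 200 camera calls.

## Working session

There is one attempt and no reset: what is moved stays moved. The work goes in short steps, Python scripts to look and compute and a tool call to move; the robot and the scene stay as the last step left them, time stands still between calls to the robot, and variables do not carry over. Pictures are saved under pics/ and viewed, at most 10 in all, crops included, and the job is handed in when it is done.

Besides the shell and the picture viewer there is one more tool, called after "Request:" in YAML: its name, and indented under it one key for each argument. jog_arm: Moves the arm, as the interface text tells. Its arguments: {"type":"object","properties":{"plan":{"type":"array","items":{"type":"object","properties":{"dr":{"type":"array","items":{"type":"number"}},"linear":{"type":"array","items":{"type":"number"}},"grip":{"type":"number"}}}},"squeeze":{"type":"number"}},"required":["plan"]}

```bash
mkdir -p pics; python3 - <<'E'
from workcell import arm
import cv2,numpy as np
o=arm.get_obs();print(o['time'],o['eef_pos'],np.round(o['ee_rot'],3))
for n in("scene","side"):
    cv2.imwrite(f"pics/{n}0.png",cv2.resize(arm.camera(n)[:,:,::-1],(800,600),interpolation=cv2.INTER_CUBIC))
E
```

```text
0.0 [0.23562207 0.57861139 0.22204131] [[-0.926  0.377 -0.001]
 [ 0.377  0.926 -0.001]
 [ 0.    -0.001 -1.   ]]
```

View pics/scene0.png

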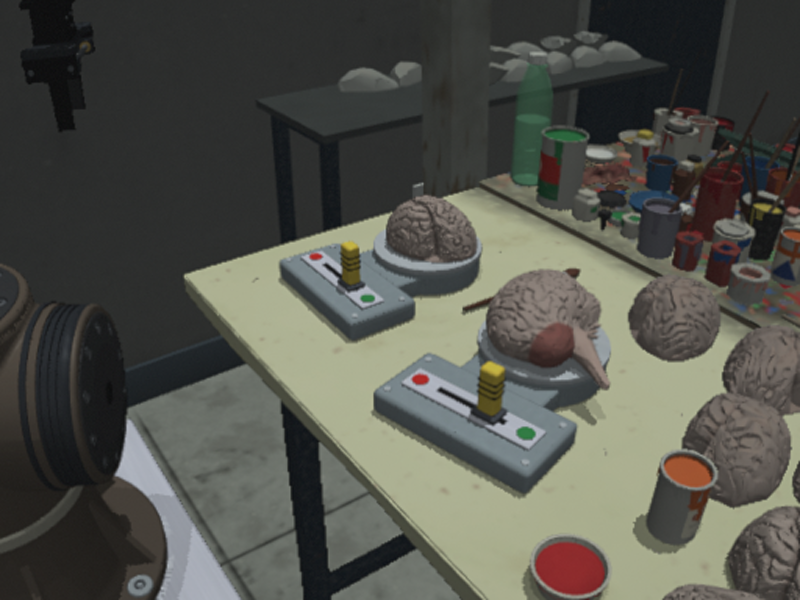

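View pics/side0.png

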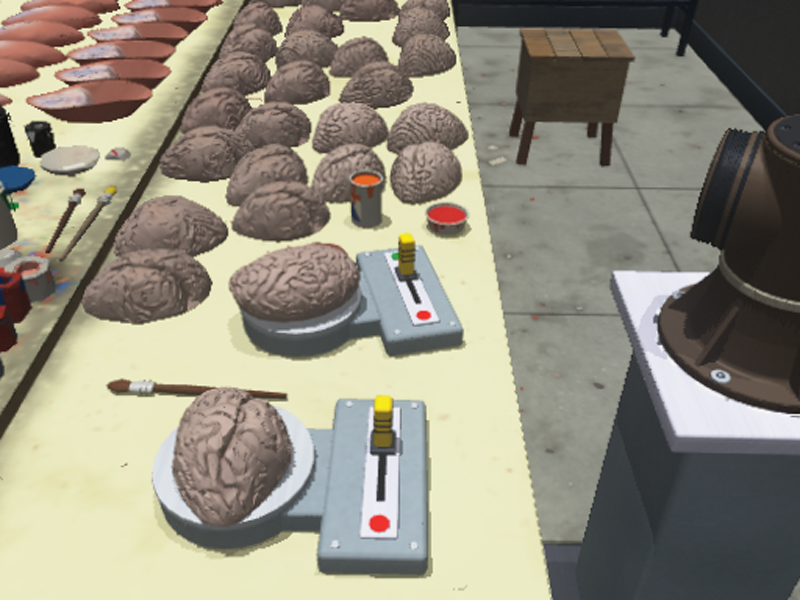

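The stemmed brain is the one nearer in "scene", with its grip top at about (492,369), red mark at (420,379) and green mark at (526,433). In "side" it is the upper one, with its grip top at about (406,238), red at (424,315) and green at (398,256). The half brain's red mark is at (316,257) in scene and (379,523) in side.

```bash
cat > h.py <<'E'
from workcell import arm
import cv2,numpy as np
def ray(n,p):
    c=arm.calibration(n);K=np.array(c['K']);M=np.array(c['camera_from_world'])
    d=(np.array(p,float)+.5)*.64-.5; d=(d-K[:2,2])/[K[0,0],K[1,1]]
    s=d.copy()
    for _ in range(20): s=d/(1+c['k1']*(s@s))
    v=M[:3,:3].T@[s[0],-s[1],-1]
    return -M[:3,:3].T@M[:3,3], v/np.linalg.norm(v)
def tri(a,b):
    A=0;B=0;R=[ray("scene",a),ray("side",b)]
    for o,v in R:
        P=np.eye(3)-np.outer(v,v);A=A+P;B=B+P@o
    X=np.linalg.solve(A,B)
    return X,[np.linalg.norm((np.eye(3)-np.outer(v,v))@(X-o)) for o,v in R]
E
python3 - <<'E'
from h import *
P={}
for k,a,b in(("top",(492,369),(406,238)),("red",(420,379),(424,315)),("green",(526,433),(397,256)),("redH",(316,257),(379,523)),("topH",(350,246),(383,400))):
    P[k],e=tri(a,b);print(k,P[k].round(4),np.round(e,4))
for n,p in(("scene",(526,433)),("side",(397,256)),("scene",(420,379)),("side",(424,315))):
    o,v=ray(n,p);print(n,(o+v*(P['red'][2]-o[2])/v[2]).round(4))
d=P['red']-P['green'];print(np.linalg.norm(d),np.degrees(np.arctan2(d[1],d[0])))
E
```

```text
top [ 0.4488 -0.0913  0.0914] [0.0007 0.0007]
red [ 0.4259 -0.0039  0.0335] [0.0001 0.0001]
green [ 0.4604 -0.1356  0.0335] [0.0004 0.0004]
redH [0.4739 0.3056 0.032 ] [0.0003 0.0003]
topH [0.4719 0.2076 0.0924] [0.001 0.001]
scene [ 0.46   -0.1356  0.0335]
side [ 0.4607 -0.136   0.0335]
scene [ 0.426  -0.0038  0.0335]
side [ 0.4258 -0.0038  0.0335]
0.13621013002659038 104.68791204497721
```

```bash
python3 - <<'E'
from h import *
o=arm.get_obs();R=np.array(o['ee_rot']);print(R.T@(np.array([.4488,-.0913,.19])-o['eef_pos']))
E
```

```text
[-0.45013321 -0.54003916  0.03259528]
```

Request:
jog_arm:
  plan:
    - {"linear": [-0.33,-0.4,0],"dr": [0,0,-0.644],"grip": 0.095}
    - {"linear": [-0.33,-0.4,0],"dr": [0,0,-0.644],"grip": 0.095}
    - {"linear": [-0.33,-0.4,0],"dr": [0,0,-0.644],"grip": 0.095}
    - {"linear": [-0.33,-0.4,0],"dr": [0,0,-0.644],"grip": 0.095}
    - {"linear": [-0.33,-0.4,0],"dr": [0,0,-0.644],"grip": 0.095}
    - {"linear": [-0.33,-0.4,0],"dr": [0,0,-0.644],"grip": 0.095}
    - {"linear": [-0.33,-0.4,0],"dr": [0,0,-0.644],"grip": 0.095}
    - {"linear": [-0.33,-0.4,0],"dr": [0,0,-0.644],"grip": 0.095}
    - {"linear": [-0.33,-0.4,0],"dr": [0,0,-0.644],"grip": 0.095}
    - {"linear": [-0.33,-0.4,0],"dr": [0,0,-0.644],"grip": 0.095}
    - {"linear": [-0.33,-0.4,0],"dr": [0,0,-0.644],"grip": 0.095}
    - {"linear": [-0.33,-0.4,0],"dr": [0,0,-0.644],"grip": 0.095}

```text
time: 1.3
eef_pos: [0.3912, 0.0816, 0.2225]
ee_rot: [[-0.968, -0.251, 0.0], [-0.251, 0.968, -0.0], [-0.0, -0.0, -1.0]]
force: [-0.1, 0.3, -0.3]
grip_width: 0.998
gripper_force: 0.0
```

```bash
python3 - <<'E'
from h import *
o=arm.get_obs();R=np.array(o['ee_rot']);print(o['time'],o['eef_pos'],R.round(3),o['joint_pos'],R.T@(np.array([.4488,-.0913,.16])-o['eef_pos']))
E
```

```text
1.3 [0.39117634 0.08158964 0.22254276] [[-0.968 -0.251  0.   ]
 [-0.251  0.968 -0.   ]
 [-0.    -0.    -1.   ]] [ 4.00513467e-02  1.68640510e-01  2.07133978e+00 -1.87193337e-04
  9.01545185e-01 -1.78393990e+00] [-0.01245461 -0.18180362  0.06257187]
```

Request:
jog_arm:
  plan:
    - {"linear": [-0.012,-0.182,0.05]}
    - {"linear": [-0.012,-0.182,0.05]}
    - {"linear": [-0.012,-0.182,0.05]}
    - {"linear": [-0.012,-0.182,0.05]}
    - {"linear": [-0.012,-0.182,0.05]}
    - {"linear": [-0.012,-0.182,0.05]}

```text
schema error: expected keys dr, linear, grip
```

```bash
python3 - <<'E'
from h import *
o=arm.get_obs();R=np.array(o['ee_rot']);print(o['time'],o['eef_pos'],R.T@(np.array([.4488,-.0913,.066])-o['eef_pos']))
cv2.imwrite("pics/w1.png",cv2.resize(arm.camera("wrist")[:,:,::-1],(800,600)))
E
```

```text
1.3 [0.39117634 0.08158964 0.22254276] [-0.01245135 -0.18178879  0.15657187]
```

View pics/w1.png

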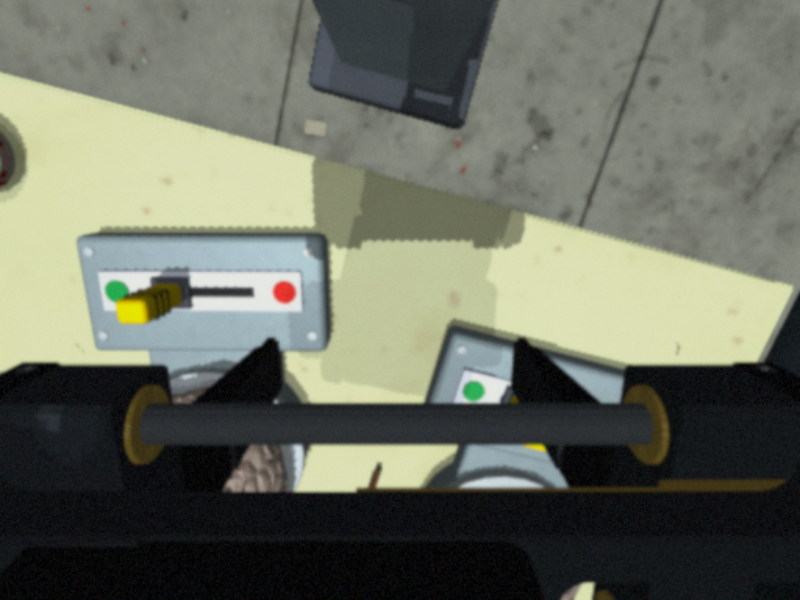

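The move was refused because a key was missing. The wrist view shows the stem turntable at left, with green at (117,291), red at (285,292) and the grip top at (132,310), and its slide lies along the image's x, so the tool is aligned with it. I'm resending the move.

Request:
jog_arm:
  plan:
    - {"linear": [-0.012,-0.182,0.05],"dr": [0,0,0],"grip": 0.095}
    - {"linear": [-0.012,-0.182,0.05],"dr": [0,0,0],"grip": 0.095}
    - {"linear": [-0.012,-0.182,0.05],"dr": [0,0,0],"grip": 0.095}
    - {"linear": [-0.012,-0.182,0.05],"dr": [0,0,0],"grip": 0.095}
    - {"linear": [-0.012,-0.182,0.05],"dr": [0,0,0],"grip": 0.095}
    - {"linear": [-0.012,-0.182,0.05],"dr": [0,0,0],"grip": 0.095}

```text
time: 1.95
eef_pos: [0.4481, -0.0884, 0.1721]
ee_rot: [[-0.967, -0.254, -0.001], [-0.254, 0.967, 0.001], [0.001, 0.001, -1.0]]
force: [0.4, 0.6, -0.2]
grip_width: 0.998
gripper_force: 0.0
```

```bash
python3 - <<'E'
from h import *
o=arm.get_obs();R=np.array(o['ee_rot']);print(o['time'],o['eef_pos'],R.T@(np.array([.4488,-.0913,.066])-o['eef_pos']))
for n in("scene","wrist"): cv2.imwrite(f"pics/{n}2.png",cv2.resize(arm.camera(n)[:,:,::-1],(800,600)))
E
```

```text
1.95 [ 0.44813193 -0.0884059   0.17213894] [-3.59873615e-05 -3.08866486e-03  1.06135549e-01]
```

View pics/scene2.png

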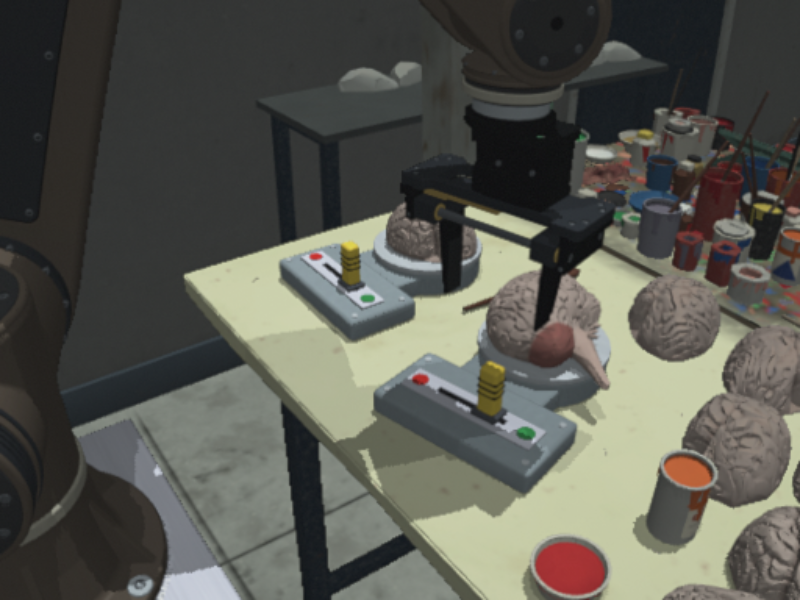

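The fingers hang above the grip at (490,390), one on each side of it along the slide. I'll lower them straight down.

Request:
jog_arm:
  plan:
    - {"linear": [0,0,0.05],"dr": [0,0,0],"grip": 0.095}
    - {"linear": [0,0,0.08],"dr": [0,0,0],"grip": 0.095}
    - {"linear": [0,0,0.1],"dr": [0,0,0],"grip": 0.095}
    - {"linear": [0,0,0.1],"dr": [0,0,0],"grip": 0.08}
    - {"linear": [0,0,0.1],"dr": [0,0,0],"grip": 0.06}
    - {"linear": [0,0,0.1],"dr": [0,0,0],"grip": 0.05}
    - {"linear": [0,0,0.1],"dr": [0,0,0],"grip": 0.05}
    - {"linear": [0,0,0.1],"dr": [0,0,0],"grip": 0.05}
  squeeze: 10

```text
time: 2.85
eef_pos: [0.4487, -0.0891, 0.0735]
ee_rot: [[-0.967, -0.254, 0.002], [-0.254, 0.967, -0.0], [-0.001, -0.001, -1.0]]
force: [-0.5, 0.5, 0.0]
grip_width: 0.639
gripper_force: 0.0
```

```bash
python3 - <<'E'
from h import *
o=arm.get_obs();print(o['time'],o['eef_pos'],o['grip_width'],o['force'])
cv2.imwrite("pics/scene3.png",cv2.resize(arm.camera("scene")[200:330,200:400,::-1],(800,520),interpolation=cv2.INTER_CUBIC))
E
```

```text
2.85 [ 0.44871638 -0.08906192  0.07346043] 0.6386568342341337 [-0.47373428  0.47349047  0.01474027]
```

View pics/scene3.png

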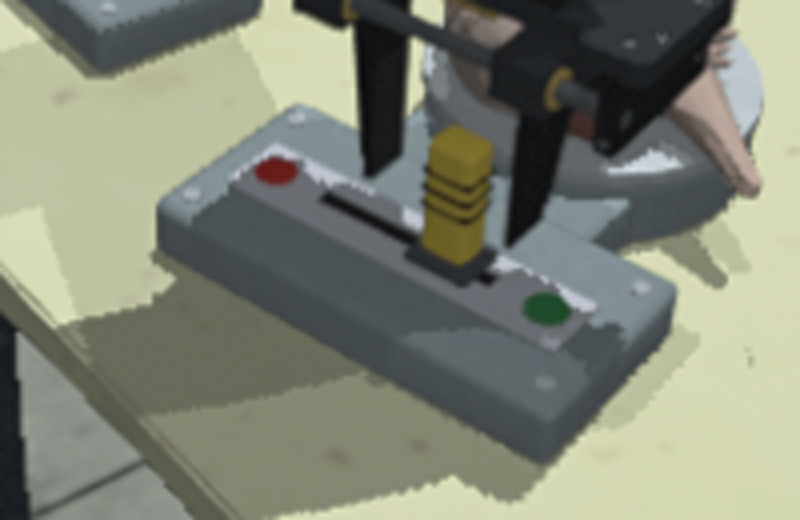

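The fingers sit either side of the grip, at about (380,175) and (512,245) with the grip at (457,200). I'll close on it gently and slide.

Request:
jog_arm:
  plan:
    - {"linear": [0,0,0],"dr": [0,0,0],"grip": 0.015}
    - {"linear": [0,0,0],"dr": [0,0,0],"grip": 0.015}
    - {"linear": [0,0,0],"dr": [0,0,0],"grip": 0.015}
    - {"linear": [0,0,0],"dr": [0,0,0],"grip": 0.015}
    - {"linear": [0,0,0],"dr": [0,0,0],"grip": 0.015}
    - {"linear": [0,0.01,0],"dr": [0,0,0],"grip": 0.015}
    - {"linear": [0,0.02,0],"dr": [0,0,0],"grip": 0.015}
    - {"linear": [0,0.03,0],"dr": [0,0,0],"grip": 0.015}
    - {"linear": [0,0.04,0],"dr": [0,0,0],"grip": 0.015}
    - {"linear": [0,0.045,0],"dr": [0,0,0],"grip": 0.015}
    - {"linear": [0,0.05,0],"dr": [0,0,0],"grip": 0.015}
    - {"linear": [0,0.05,0],"dr": [0,0,0],"grip": 0.015}
  squeeze: 15

```text
time: 4.1
eef_pos: [0.4357, -0.04, 0.0726]
ee_rot: [[-0.967, -0.255, 0.0], [-0.255, 0.967, 0.0], [-0.0, 0.0, -1.0]]
force: [4.1, 3.9, -4.0]
grip_width: 0.231
gripper_force: 15.0
```

Request:
jog_arm:
  plan:
    - {"linear": [0,0.002,0],"dr": [0,0,0],"grip": 0.015}
    - {"linear": [0,0.004,0],"dr": [0,0,0],"grip": 0.015}
    - {"linear": [0,0.004,0],"dr": [0,0,0],"grip": 0.015}

```text
time: 4.4
eef_pos: [0.4349, -0.0368, 0.0726]
ee_rot: [[-0.967, -0.254, 0.001], [-0.254, 0.967, 0.0], [-0.001, -0.0, -1.0]]
force: [5.9, 1.5, -5.1]
grip_width: 0.232
gripper_force: 15.0
```

Request:
jog_arm:
  plan:
    - {"linear": [0,0.002,0],"dr": [0,0,0],"grip": 0.015}
    - {"linear": [0,0.003,0],"dr": [0,0,0],"grip": 0.015}
    - {"linear": [0,0.003,0],"dr": [0,0,0],"grip": 0.015}

```text
time: 4.7
eef_pos: [0.4346, -0.0351, 0.0727]
ee_rot: [[-0.967, -0.255, 0.002], [-0.255, 0.967, -0.001], [-0.001, -0.002, -1.0]]
force: [4.7, -13.6, -6.4]
grip_width: 0.228
gripper_force: 15.0
```

Request:
jog_arm:
  plan:
    - {"linear": [0,0.002,0],"dr": [0,0,0],"grip": 0.015}
    - {"linear": [0,0.002,0],"dr": [0,0,0],"grip": 0.015}

```text
time: 4.9
eef_pos: [0.4345, -0.0342, 0.0727]
ee_rot: [[-0.967, -0.255, 0.003], [-0.255, 0.967, -0.003], [-0.002, -0.003, -1.0]]
force: [4.2, -30.2, -8.9]
grip_width: 0.236
gripper_force: 15.0
```

The end stop shows clearly: the force climbs while the position stays put. Now I'll open and retreat.

Request:
jog_arm:
  plan:
    - {"linear": [0,0,0],"dr": [0,0,0],"grip": 0.06}
    - {"linear": [0,0,0],"dr": [0,0,0],"grip": 0.06}
    - {"linear": [0,0,0],"dr": [0,0,0],"grip": 0.06}
    - {"linear": [0,0,0],"dr": [0,0,0],"grip": 0.06}
    - {"linear": [0,0,-0.03],"dr": [0,0,0],"grip": 0.06}
    - {"linear": [0,0,-0.07],"dr": [0,0,0],"grip": 0.06}
    - {"linear": [0,0,-0.11],"dr": [0,0,0],"grip": 0.06}
    - {"linear": [0,0,-0.13],"dr": [0,0,0],"grip": 0.06}
    - {"linear": [0,0,-0.13],"dr": [0,0,0],"grip": 0.06}
    - {"linear": [0,0,-0.13],"dr": [0,0,0],"grip": 0.06}

```text
time: 5.9
eef_pos: [0.433, -0.0318, 0.2023]
ee_rot: [[-0.967, -0.255, -0.0], [-0.255, 0.967, 0.0], [0.0, 0.0, -1.0]]
force: [0.3, 1.2, -0.8]
grip_width: 0.633
gripper_force: 0.0
```

```bash
python3 - <<'E'
from h import *
o=arm.get_obs();print(o['time'],o['eef_pos'],o['grip_width'],o['force'])
cv2.imwrite("pics/scene4.png",cv2.resize(arm.camera("scene")[:,:,::-1],(800,600)))
E
```

```text
5.9 [ 0.43298947 -0.03176141  0.2022514 ] 0.6334557331401621 [ 0.31889853  1.18354873 -0.7763794 ]
```

View pics/scene4.png

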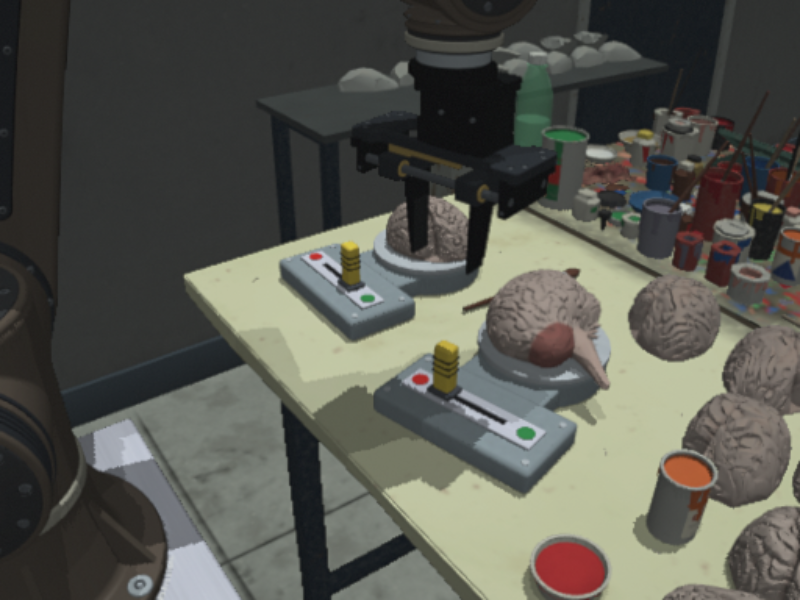

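The stem lock's grip now stands at the red end, with its base at (445,388). The other lock hasn't moved (350,282), and the gripper is clear of everything.

```bash
python3 -c "
from workcell import arm
print(arm.job_done())"
```

```text
the job is handed in; nothing more can be done
None
```

The stemmed brain's transport lock is fully home at its red end stop and released. The other lock was left untouched, and I handed the job in about 6 s into the 26 s allowed; no verdict was returned.

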